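# Set the glory-hole blower to step four and start it

### The arm

A 7-joint arm with a two-finger parallel gripper is mounted at the origin on the work surface. World frame = base frame: x ahead of the robot, y to its left, z up, the work surface at z = 0. Lengths are in m, angles in rad, forces in N, time in s.
With the tool pointing down it reaches from about 0.425 to 1.025 m from the base axis. Payload 9.4 kg.
Tool frame: the origin (TCP) lies on the centre line of the jaws, within the pads' length; the fingertips stand 11 mm ahead of it and the grasp point (between the pads) lies 8 mm behind it; x points along the fingers, y is the direction in which the jaws open and shut, and the axes are right-handed (so a half turn about x gives the same grasp; the last joint's range is limited). The gripper opens to 85 mm and grips with 20 to 120 N. Pads are 22 mm wide; open, the fingers measure 114 mm over their backs; the gripper's body (76 mm by 85 mm) begins 54 mm behind the grasp point. The pads swing forward as they close: fully open they stand 13 mm farther back than shut.
Start: joints at [1.035, 0.599, -0.003, 1.599, 0.002, 0.943, -0.08], TCP at [0.321, -0.65, 0.214] pointing down, gripper open.
Joint ranges: [-2.57, 2.57], [-0.35, 1.97], [-1.29, 1.29], [0.11, 2.56], [-1.05, 4.19], [0.11, 1.86], [-2.63, 2.63]. Speed limits (rad/s): [2.22, 2.22, 3.01, 3.01, 3.14, 3.14, 3.14].

### API

Orientations are given as a 3x3 rotation matrix whose columns are the frame's x, y, z axes.
In Python, from station import * gives the robot as it stands. The module is installed in compiled form; this text tells all that it offers.
- The arm moves only by the tool send_rows, never from a script. Its argument "increments" is a list that holds one entry, the list of rows, each a list of 7 numbers: the closure, from -1 (fully open) to 1 (shut), then the shift along the world's x, y, z in cm, then the turn, a rotation vector about the world's x, y, z in rad. In form: [[[grip, tx, ty, tz, rx, ry, rz], ...]]. A call has 1 to 5 rows; each row is the pose to reach, as a shift and turn from the pose measured when the call began; what a row does not reach only later rows make up. A row lasts 1/8 s, in which the tool goes at most 62.5 mm and 10.7 degrees, less where a joint would pass 70% of its speed; a pose out of reach is approached as far as the arm can. A call with a gripper value outside its range is refused whole. The fingers move at their own pace and stop on an object; "newtons" is the grip in N (left out, the last holds). Time passes only in rows, so rows that repeat a pose let the fingers close. It gives the time, the measured TCP pose, the force and the opening at its end, in the units of the state.
- get_state(): the state, without advancing time (a new reading comes with each control period).
- camera(name): name is "scene" or "side" or "wrist"; returns (picture, depth): 400x640x3 uint8, blue, green, red; 400x640 float32, m along the optical axis (not along the pixel's ray), 0 where there is no reading.
- camera_info(name): a dict with "mtx" (3x3 intrinsics, pixels), "k1" (the pictures are not rectified: a ray, as slopes to the right and down, at radius r is drawn at 1 + k1 r^2 times it, then the intrinsics apply), "R" (3x3) and "t" (3): a world point X has camera coordinates R X + t. Camera axes: x right, y down, z forward; pixel columns grow to the right and rows downward; lengths in m; the calibration is good to about 2 mm. A picture is of the moment at which its call begins: read the wrist's pose just before it. camera_info takes no time and is no camera call; for the wrist camera it gives the pose at the moment of the call.
- hand_in(): hands the job in, once; it reports no verdict.
The state is a dict: "t": time; "joints": joint angles; "joint_vel": joint speeds; "joint_efforts": joint torques, N m; "tcp_pos": TCP position; "tcp_rot": TCP orientation; "contact_force": force on the tool from outside, world axes, zero at the start; "wrist_torque": the same for the moment, N m; "gripper_width": finger opening in m.
Only numpy, scipy, OpenCV 4.12 (cv2) and the standard library are available. Lean on these libraries where they do the work, as an engineer would, in place of code of your own. Each camera call takes 0.05 s, during which the arm holds its last target.

### The job

The glory-hole blower has to run at step four. With a fingertip against the side of its pointer handle, and without gripping or forcing it, push the speed selector round clockwise click by click to step four, not running on to step five, then press the start button fully in and let it come back. Leave the mushroom stop button alone and the tools and bench things where they are, and finish with the robot clear.

Things in the scene. Friction and masses are not known exactly. Their poses are not given: they have to be found in the camera images.
- selector (a joint): Angle of the speed selector (black pointer handle on the sloping grey box), rad, growing CLOCKWISE seen from above. Six clicks 0.785 apart: 0 = off, 3.142 = step four, 3.927 = step five, the last. Starts at off, step one or two. Leaving a click takes 3.5 to 5 N on the nose; past half way it snaps ahead of the finger to the next click and holds there, damped.
- selector_axis (a point): Point on the selector's axis at the face's surface; fixed. z: out of the face (sloping 15 degrees down towards the robot), x up the face away from the robot, y left. The nose points 112.5 degrees minus the joint angle counter-clockwise from x (step four: 67.5 degrees clockwise of x). Marks 57 mm from the axis: small ring at off, one to five strokes at the steps.
- selector_nose (a point): Middle of the top edge of the outer end of the handle's nose, moving with it: 46 mm from the axis, 31 mm above the face. The nose is a bar 12 mm wide, white line on top, upright sides 9 to 31 mm above the face, running out from a hub 30 mm across and 32 mm high; no tail opposite. Under it a skirt 48 mm across, 8 mm high. Face free for 65 mm round the axis.
- start_button (a joint): How far the start button is pressed, m. 0 = out, 0.006 = fully in. It springs back: 2.4 N to move it, 6 N fully in.
- start_top (a point): Centre of the top of the start button, moving with it: plain flat-topped round black button, 30 mm across, 16 mm above the lid of the grey two-button box (lid 60 mm above the bench), with a fixed collar 39 mm across, 4 mm high round its foot. Axes are the box's: x away from the robot, z up; the buttons stand in line along y, 68 mm apart, start on the left (+y).
- stop_button (a joint): How far the stop button is pressed, m. 0 = out, 0.006 = fully in. Leave it alone.
- stop_top (a point): Centre of the top of the stop button: the black mushroom head, 42 mm across, 29 mm above the lid, 68 mm from the start button along the box's -y (right of it seen from the robot).
- controller: Sloping grey controller box with the selector, fixed to the bench; origin on the bench under its middle, x away from the robot. 184 mm deep along its slope, 154 mm wide, 75 mm thick, low edge towards the robot, its rear edge 125 mm high.
- station: Grey two-button starter box on a 100 x 165 mm plate, fixed to the bench; origin on the bench under its middle. Stands left or right of the controller.
- firebrick: Bystander: cream firebrick 230 x 114 x 64 mm, lying on the bench, origin under its middle.
- jacks: Bystander: steel jacks (long tongs), 255 mm long along x, 60 mm wide, 12 mm high, lying at the right, nearer the robot than the boxes.
- wood_block: Bystander: dark wooden shaping block, a cup 80 mm across and 40 mm high at the origin with a handle to +x, 222 mm long in all, at the left, nearer the robot than the boxes.
- paddle: Bystander: graphite paddle with wooden handle, 285 mm long along x, 70 mm wide, 20 mm high, beyond the two boxes.
- frit_jar: Bystander: amber glass jar with steel lid, 58 mm across, 75 mm high, in the gap between the two boxes, at the far end.
- wax_puck: Bystander: round cake of beeswax, 68 mm across, 24 mm high, in the gap between the two boxes.
- tumbler: Bystander: green glass tumbler, 76 mm across, 90 mm high, at the left.

How it is judged:
On the way, in this order (a step that is already met when the one before it is completed fails the run):
1. the selector stands in the click of step four (value of joint selector between 3.02159 and 3.26159 rad and velocity of joint selector between -0.2 and 0.2 rad/s), for 0.2 s.
2. the start button is pressed fully in, with the selector at step four (value of joint selector between 3.02159 and 3.26159 rad and value of joint start_button above 0.0045 m), for 0.05 s.
At the end, for the whole second after the job is handed in: The selector rests in the click of step four (within 0.12 rad of 3.142), the start button has been pressed (at least 4.5 of its 6 mm) after that and is out again, the stop button is out, and every bystander is at rest within 20 mm of where it stood (value of joint selector between 3.02159 and 3.26159 rad and value of joint each of start_button, stop_button below 0.001 m and distance of each of firebrick, jacks, wood_block, paddle, frit_jar, wax_puck, tumbler from where it was at the start of the episode below 0.02 m and linear speed of each of firebrick, jacks, wood_block, paddle, frit_jar, wax_puck, tumbler below 0.02 m/s); the robot touches nothing.
It fails at once if the selector is run past step four towards step five (more than half a click) (value of joint selector above 3.53429 rad).
It fails at once if the selector is gripped or forced (more than 25 N from the fingers) (contact force between the fingers and selector above 25 N).
It fails at once if the stop button is pressed (more than 2 mm) (value of joint stop_button above 0.002 m).
It fails at once if a bystander is lifted, carried or knocked more than 30 mm away (distance of any of firebrick, jacks, wood_block, paddle, frit_jar, wax_puck, tumbler from where it was at the start of the episode above 0.03 m).
It also fails if it takes over 64 s, if anything falls off the work surface, if the arm or the gripper's body presses on something with over 40 N, if the wrist force passes 120 N, or if a joint passes its speed limit or range.

## Working session

There is one attempt and no reset: what is moved stays moved. The work goes in short steps, Python scripts to look and compute and a tool call to move; the robot and the scene stay as the last step left them, time stands still between calls to the robot, and variables do not carry over. Pictures are saved under pics/ and viewed, and the job is handed in when it is done.

Besides the shell and the picture viewer there is one more tool, called after "Request:" as name(argument=value, ...) on one line, values as JSON. send_rows: Moves the arm, as the interface text tells. Its arguments: {"type":"object","properties":{"increments":{"type":"array"},"newtons":{"type":"number"}},"required":["increments"]}

```bash
mkdir -p pics
python3 - <<'E'
from station import *
import cv2,numpy as np
s=get_state();print({k:np.round(v,3).tolist() for k,v in s.items()})
for n in("scene","side"):
    p,d=camera(n);cv2.imwrite(f"pics/{n}0.png",p);np.savez(f"{n}0.npz",p=p,d=d)
    c=camera_info(n);print(n,{k:np.round(v,3).tolist() for k,v in c.items()}, (d>0).mean())
E
```

```text
{'t': 0.0, 'joints': [1.035, 0.6, -0.003, 1.6, 0.002, 0.943, -0.08], 'joint_vel': [-0.001, -0.001, 0.002, -0.0, -0.001, -0.001, -0.002], 'joint_efforts': [0.001, -77.645, 1.565, -25.801, 0.012, 0.009, -0.0], 'tcp_pos': [0.321, -0.65, 0.213], 'tcp_rot': [[-0.001, 0.443, -0.897], [0.001, -0.897, -0.443], [-1.0, -0.002, 0.0]], 'contact_force': [0.588, 0.01, -0.064], 'wrist_torque': [-0.0, -0.052, -0.028], 'gripper_width': 0.086}
scene {'mtx': [[396.855, 0.0, 316.641], [0.0, 396.855, 200.173], [0.0, 0.0, 1.0]], 'k1': -0.083, 'R': [[-0.05, 0.999, 0.015], [0.787, 0.048, -0.615], [-0.614, -0.019, -0.789]], 't': [0.01, -0.39, 1.826]} 0.9961171875
side {'mtx': [[492.805, 0.0, 319.476], [0.0, 492.805, 206.712], [0.0, 0.0, 1.0]], 'k1': -0.083, 'R': [[-0.737, -0.675, 0.018], [-0.459, 0.481, -0.747], [0.496, -0.559, -0.665]], 't': [0.411, 0.325, 1.25]} 0.99595703125
```

View pics/scene0.png

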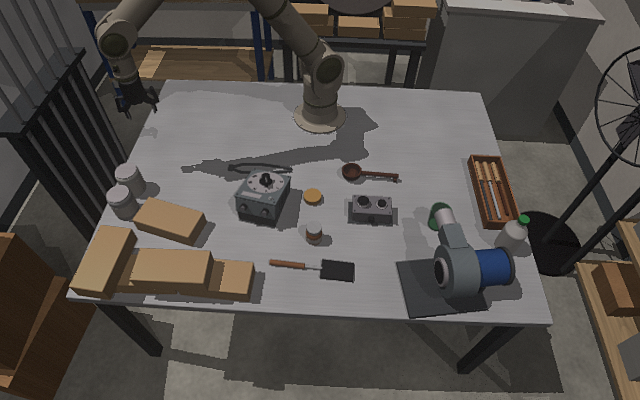

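View pics/side0.png

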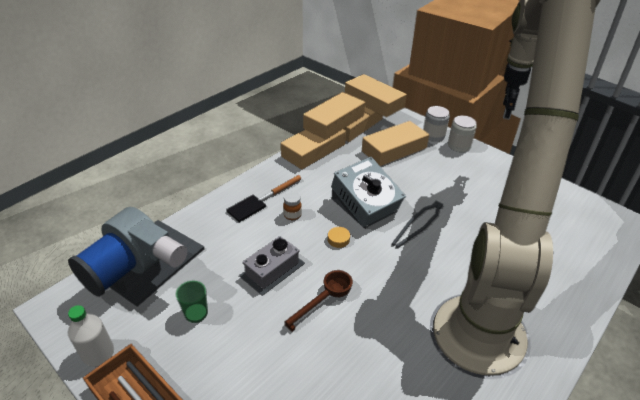

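The scene camera faces the robot, with +x down and +y right in the picture. The controller is at about (264,195) with its dial at (266,182). The starter box is at (371,207), jar (314,233), puck (313,197). In the side view the dial is at (372,186) and the buttons at (263,260) and (280,244). Next I'll zoom in and measure.

```bash
cat > h.py <<'E'
import numpy as np,cv2
def cam(n,ci=None):
    from station import camera_info
    return ci or camera_info(n)
def rays(c,uv):
    uv=np.atleast_2d(np.asarray(uv,float)); K=np.asarray(c["mtx"])
    x=(uv-[K[0,2],K[1,2]])/[K[0,0],K[1,1]]
    y=x.copy()
    for _ in range(30): y=x/(1+c["k1"]*(y**2).sum(1,keepdims=True))
    R=np.asarray(c["R"]);t=np.asarray(c["t"])
    return -R.T@t, np.c_[y,np.ones(len(y))]@R
def proj(c,X):
    q=np.atleast_2d(X)@np.asarray(c["R"]).T+np.asarray(c["t"]); y=q[:,:2]/q[:,2:]
    y=y*(1+c["k1"]*(y**2).sum(1,keepdims=True)); K=np.asarray(c["mtx"])
    return y*[K[0,0],K[1,1]]+[K[0,2],K[1,2]]
def onplane(c,uv,p,n):
    o,d=rays(c,uv); n=np.asarray(n,float)
    s=((np.asarray(p)-o)@n)/(d@n); return o+d*s[:,None]
def cloud(c,d):
    v,u=np.mgrid[:d.shape[0],:d.shape[1]]
    o,r=rays(c,np.c_[u.ravel(),v.ravel()])
    return (o+r*d.ravel()[:,None]).reshape(*d.shape,3)
E
python3 - <<'E'
from h import *
for n,(x,y) in {"scene":(215,160),"side":(320,150)}.items():
    z=np.load(n+"0.npz");c=cam(n);P=cloud(c,z["d"])
    cr=z["p"][y:y+75,x:x+100];cv2.imwrite(f"pics/{n}_dial.png",cv2.resize(cr,None,fx=8,fy=8,interpolation=cv2.INTER_CUBIC))
    print(n)
    for uv in ([(266,182),(371,207),(313,197),(340,270)] if n=="scene" else [(372,186),(263,260),(338,237),(240,350)]):print(uv,P[uv[1],uv[0]].round(3))
for n,(x,y) in {"scene":(335,180),"side":(230,225)}.items():
    z=np.load(n+"0.npz");cr=z["p"][y:y+60,x:x+80];cv2.imwrite(f"pics/{n}_btn.png",cv2.resize(cr,None,fx=8,fy=8,interpolation=cv2.INTER_CUBIC))
E
```

```text
scene
(266, 182) [ 0.533 -0.163  0.139]
(371, 207) [0.561 0.214 0.061]
(313, 197) [0.496 0.001 0.022]
(340, 270) [0.796 0.108 0.014]
side
(372, 186) [ 0.49  -0.162  0.115]
(263, 260) [0.536 0.25  0.076]
(338, 237) [0.478 0.005 0.024]
(240, 350) [ 0.412  0.449 -0.002]
```

View pics/scene_dial.png

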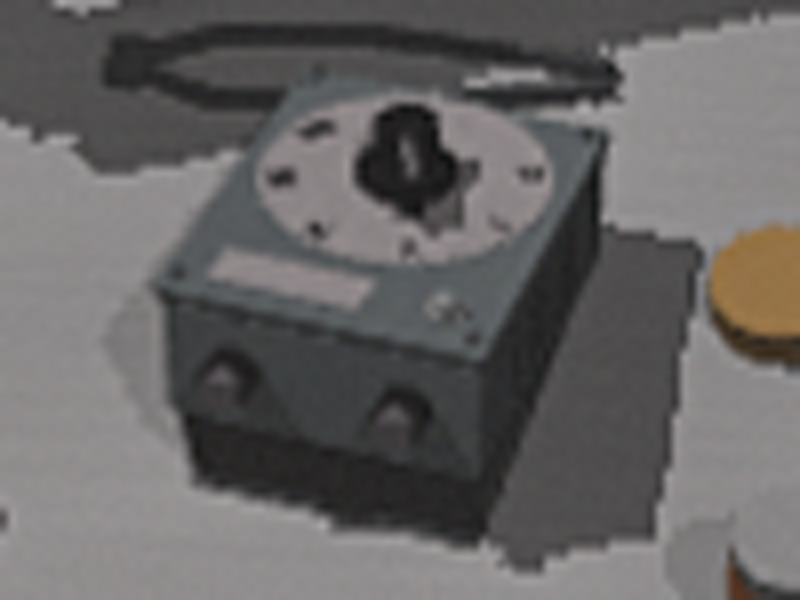

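View pics/side_dial.png

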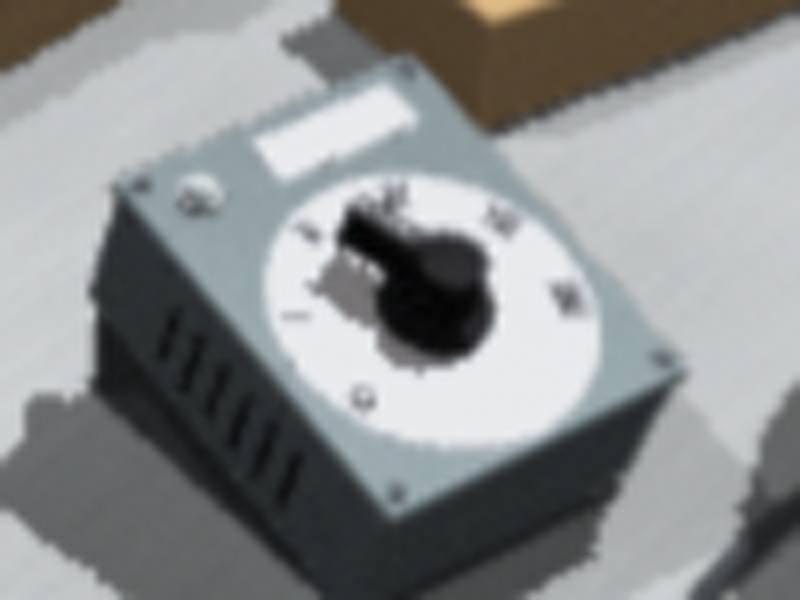

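View pics/scene_btn.png

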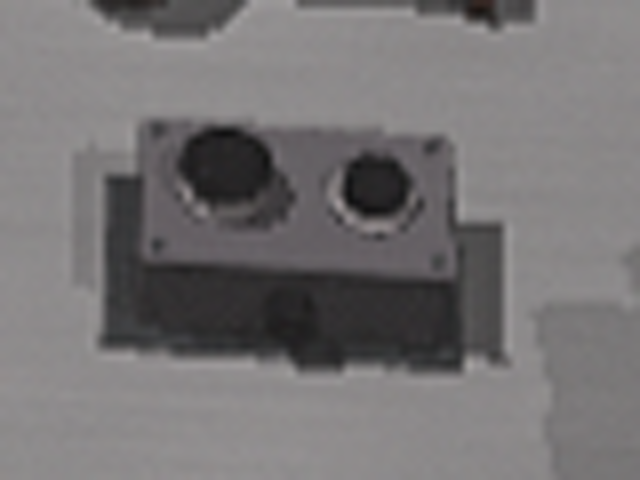

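View pics/side_btn.png

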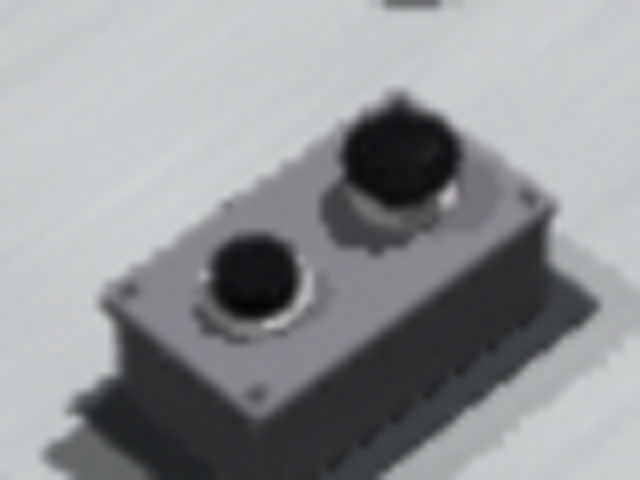

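The close-ups show the off ring at side pixel (365,200), stroke one at (357,190), two at (359,179), three at (369,174), four at (383,178) and five at (391,187). The nose tip is near (364,177) and seems to point at step two. The start button is at side (262,260) and scene (382,203). I'll fit the face and compute the geometry.

Run:
```python
from h import *
from scipy.optimize import least_squares
# face plane from depth
for n,box in (("scene",(230,165,300,210)),("side",(325,155,410,215))):
    z=np.load(n+"0.npz");c=cam(n);P=cloud(c,z["d"]);img=z["p"]
    # white disc pixels: bright in the box
    x0,y0,x1,y1=box; sub=img[y0:y1,x0:x1].min(2); 
    Q=P[y0:y1,x0:x1]; m=(sub>(130 if n=="scene" else 200))&(Q[...,2]>.07)&(Q[...,2]<.15)
    X=Q[m]
    for _ in range(4):
        ctr=X.mean(0);nn=np.linalg.svd(X-ctr)[2][2];nn*=np.sign(nn[2]);r=(X-ctr)@nn;X=X[abs(r)<.004]
    print(n,len(X),"n",nn.round(3),"tilt",np.degrees(np.arccos(nn[2])).round(1),"yaw",np.degrees(np.arctan2(-nn[1],-nn[0])).round(1),ctr.round(4), "z spread",r.std().round(4))
# marks side
c=cam("side")
mk=np.array([(363,398),(297,317),(312,232),(395,195),(503,222),(570,298)])/8+[320,150]-.44
mk2=np.array([(470,170),(531,174),(500,222),(409,246),(318,230),(281,177),(318,130)])/8+[215,160]-.44
cs=cam("scene")
def pose(p):
    x,y,z,yaw=p; t=np.radians(15)
    cz,sz=np.cos(yaw),np.sin(yaw)
    R=np.array([[cz,-sz,0],[sz,cz,0],[0,0,1]])@np.array([[np.cos(t),0,-np.sin(t)],[0,1,0],[np.sin(t),0,np.cos(t)]])
    return R,np.array([x,y,z])
a=np.radians(112.5-45*np.arange(6)); M=.057*np.c_[np.cos(a),np.sin(a),0*a]
f=lambda p:(proj(c,M@pose(p)[0].T+p[:3])-mk).ravel()
s=least_squares(f,[.52,-.16,.1,0]);print("side marks",s.x.round(4),"res",s.fun.round(2), pose(s.x)[0][:,2].round(3))
print("scene pred marks crop",((proj(cs,M@pose(s.x)[0].T+s.x[:3])-[215,160]+.44)*8).round(0).tolist())
for k in range(6):
    L=np.array([.046*np.cos(a[k]),.046*np.sin(a[k]),.031]);w=pose(s.x)[0]@L+s.x[:3]
    print(k,((proj(c,w)-[320,150]+.44)*8).round(0),((proj(cs,w)-[215,160]+.44)*8).round(0),w.round(3))
```

```text
scene 314 n [-0.263  0.045  0.964] tilt 15.5 yaw -9.7 [ 0.5088 -0.1782  0.0997] z spread 0.0017
side 670 n [-0.249  0.049  0.967] tilt 14.7 yaw -11.1 [ 0.4944 -0.1768  0.0972] z spread 0.0019
side marks [ 0.4947 -0.1807  0.0934 -0.2073] res [ 0.1  -0.03 -0.07 -0.03 -0.09  0.1   0.18 -0.08 -0.1  -0.07 -0.03  0.11] [-0.253  0.053  0.966]
scene pred marks crop [[518.0, 178.0], [487.0, 230.0], [399.0, 254.0], [306.0, 234.0], [268.0, 183.0], [303.0, 132.0]]
0 [[398. 331.]] [[495. 122.]] [ 0.479 -0.134  0.119]
1 [[342. 265.]] [[470. 164.]] [ 0.512 -0.141  0.128]
2 [[354. 197.]] [[398. 183.]] [ 0.531 -0.17   0.134]
3 [[423. 166.]] [[322. 167.]] [ 0.523 -0.205  0.134]
4 [[510. 188.]] [[291. 126.]] [ 0.495 -0.224  0.128]
5 [[566. 252.]] [[319.  86.]] [ 0.461 -0.217  0.119]
```

Run:
```python
from h import *
from station import *
c=camera_info("wrist");s=get_state();R=np.asarray(s["tcp_rot"])
o=-np.asarray(c["R"]).T@c["t"]
print(c["mtx"],c["k1"],"cam pos in tool",(R.T@(o-s["tcp_pos"])).round(4),"cam axes in tool (cols x,y,z)\n",(R.T@np.asarray(c["R"]).T).round(3))
```

```text
[[331.83876907   0.         322.94189586]
 [  0.         331.83876907 203.09464686]
 [  0.           0.           1.        ]] -0.0019986216146154418 cam pos in tool [-0.1597 -0.0011 -0.0818] cam axes in tool (cols x,y,z)
 [[-0.    -0.318  0.948]
 [ 1.    -0.001  0.   ]
 [ 0.001  0.948  0.318]]
```

Request:
send_rows(increments=[[[1, 0, 2, 5, 0, 0, 0], [1, 1, 7, 10, 0, 0, 0], [1, 2, 13, 14, 0, 0, 0], [1, 3, 19, 15, 0, 0, 0], [1, 4, 25, 16, 0, 0, 0]]])

```text
t: 0.72
tcp_pos: [0.3585, -0.4132, 0.3712]
tcp_rot: [[-0.0, 0.443, -0.897], [0.001, -0.897, -0.443], [-1.0, -0.001, -0.0]]
contact_force: [1.6, -0.1, 0.1]
gripper_width: 0.0001
```

Request:
send_rows(increments=[[[1, 3, 5, 0, 0, 0, 0], [1, 6, 10, 0, 0, 0, 0], [1, 9, 15, 0, 0, 0, 0], [1, 12, 20, 0, 0, 0, 0], [1, 15, 24, 0, 0, 0, 0]]])

```text
t: 1.35
tcp_pos: [0.509, -0.171, 0.3712]
tcp_rot: [[-0.0, 0.444, -0.896], [0.001, -0.896, -0.444], [-1.0, -0.001, -0.0]]
contact_force: [0.2, -0.6, 0.3]
gripper_width: 0.0002
```

Request:
send_rows(increments=[[[1, 1, 1, -1, 0, 0, 0], [1, 1, 1, -1, 0, 0, 0]]])

```text
t: 1.6
tcp_pos: [0.5187, -0.1605, 0.36]
tcp_rot: [[-0.002, 0.445, -0.895], [0.001, -0.895, -0.445], [-1.0, -0.002, 0.002]]
contact_force: [-0.8, -0.5, 0.2]
gripper_width: -0.0001
```

Run:
```python
from h import *
from station import *
c=camera_info("wrist");p,d=camera("wrist");s=get_state();print(s["tcp_pos"],s["contact_force"])
cv2.imwrite("pics/w1.png",p);np.savez("w1.npz",p=p,d=d,c=c)
```

```text
[ 0.51822615 -0.16187335  0.36046025] [-0.50808978 -0.48154082 -0.94048404]
```

View pics/w1.png

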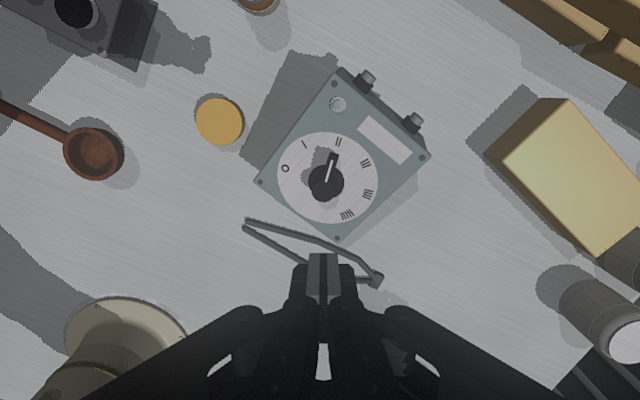

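The wrist view shows the dial clearly, centred near (327,181). The marks are O (285,169), I (304,145), II (338,143), III (364,163), IIII (367,195) and IIIII (346,214). The nose, ending at (333,153), points at II. Now I'll take sub-pixel marks and fit the pose.

```bash
cat >> h.py <<'E'
def pose(p):
    yaw=p[3]; t=np.radians(15); cz,sz=np.cos(yaw),np.sin(yaw)
    return np.array([[cz,-sz,0],[sz,cz,0],[0,0,1]])@np.array([[np.cos(t),0,-np.sin(t)],[0,1,0],[np.sin(t),0,np.cos(t)]]),np.array(p[:3])
A=np.radians(112.5-45*np.arange(6)); M=.057*np.c_[np.cos(A),np.sin(A),0*A]
E
python3 - <<'E'
from h import *
from scipy.optimize import least_squares
z=np.load("w1.npz",allow_pickle=True);c=z["c"].item();g=cv2.cvtColor(z["p"],cv2.COLOR_BGR2GRAY).astype(float)
m0=[(285,169),(304,145),(338,143),(364,163),(367,195),(346,214)];mk=[]
for u,v in m0:
    r=8;w=g[v-r:v+r+1,u-r:u+r+1];W=np.clip(np.percentile(w,80)-w-15,0,None);yy,xx=np.mgrid[v-r:v+r+1,u-r:u+r+1]
    W[(xx-u)**2+(yy-v)**2>64]=0
    mk.append(((W*xx).sum()/W.sum(),(W*yy).sum()/W.sum()))
mk=np.array(mk);print(mk.round(1).tolist())
f=lambda p:(proj(c,M@pose(p)[0].T+p[:3])-mk).ravel()
s=least_squares(f,[.495,-.18,.094,-.2]);print("wrist",s.x.round(4),s.fun.round(2))
f2=lambda p:f([p[0],p[1],.0945,p[2]]);s2=least_squares(f2,[.495,-.18,-.2]);print("fixed z",s2.x.round(4))
R,o=pose(s.x)
for k in(1,2,3):print(k,proj(c,R@[.046*np.cos(A[k]),.046*np.sin(A[k]),.031]+o).round(1))
P=cloud(c,z["d"]);q=P[150:210,285:370].reshape(-1,3);l=(q-o)@R;i=(np.hypot(l[:,0],l[:,1])>.03)&(np.hypot(l[:,0],l[:,1])<.06)&(l[:,2]<.01)
print("face depth resid",np.median(l[i,2]));h=np.hypot(l[:,0],l[:,1])<.01;print("hub top",np.median(l[h,2]))
# nose direction from depth
n=(l[:,2]>.02)&(np.hypot(l[:,0],l[:,1])>.02);print("nose ang",np.degrees(np.arctan2(l[n,1].mean(),l[n,0].mean())),n.sum())
# puck/station etc
for nm,(u,v) in dict(start=(73,12)).items():print(nm,P[v,u])
E
```

```text
[[284.8, 167.7], [303.6, 143.8], [337.9, 141.3], [365.0, 163.2], [367.3, 193.7], [346.6, 214.3]]
wrist [ 0.4931 -0.1761  0.0963 -0.2071] [-0.07  0.09  0.05  0.02  0.05  0.03  0.05 -0.07  0.05 -0.02 -0.13 -0.05]
fixed z [ 0.4927 -0.1763 -0.2071]
1 [[302.9 160.9]]
2 [[332.1 159.1]]
3 [[355.3 177.3]]
face depth resid -1.0826975498909326e-05
hub top 0.03141993854650425
nose ang 22.138906869697923 259
start [0.54078016 0.17453824 0.08684259]
```

```bash
cat >> h.py <<'E'
from scipy.spatial.transform import Rotation as Ro
S=[.493,-.1763,.0957,-.2071]
def target(thdeg,d,h,r=.038):
    R,o=pose(S);th=np.radians(thdeg);u=np.array([np.cos(th),np.sin(th),0]);t=np.array([-np.sin(th),np.cos(th),0])
    X=R@np.c_[[0,0,-1],u,-t]; return R@(r*u+d*t+[0,0,h])+o,X
def inc(T,s):
    p,X=T;Rs=np.asarray(s["tcp_rot"]);return np.r_[(p-s["tcp_pos"])*100,Ro.from_matrix(X@Rs.T).as_rotvec()]
def where(s):
    R,o=pose(S);l=R.T@(np.asarray(s["tcp_pos"])-o);Y=R.T@np.asarray(s["tcp_rot"]);th=np.arctan2(Y[1,1],Y[0,1])
    u=np.array([np.cos(th),np.sin(th)]);t=np.array([-u[1],u[0]])
    return dict(th=np.degrees(th).round(1),r=(l[:2]@u*1e3).round(1),d=(l[:2]@t*1e3).round(1),h=(l[2]*1e3).round(1),tilt=np.degrees(np.arccos(-Y[2,0])).round(1))
E
python3 - <<'E'
from h import *
from station import *
s=get_state();print(np.round(s["joints"],2));np.set_printoptions(suppress=True)
T=target(22.5,.030,.09);print(T[0].round(3),inc(T,s).round(3))
E
```

```text
[ 0.36  0.24 -0.21  1.82  0.06  1.09 -0.98]
[ 0.501 -0.135  0.189] [ -1.7     2.703 -17.171  -0.211  -0.186   1.289]
```

Request:
send_rows(increments=[[[1, -0.4, 0.6, -2, -0.04, -0.04, 0.18], [1, -0.8, 1.2, -4, -0.08, -0.07, 0.36], [1, -1.2, 1.8, -6, -0.12, -0.1, 0.54], [1, -1.5, 2.4, -8, -0.15, -0.13, 0.72], [1, -1.7, 2.7, -10, -0.17, -0.15, 0.9]]])

```text
t: 2.28
tcp_pos: [0.4999, -0.1366, 0.2603]
tcp_rot: [[0.2, 0.958, -0.207], [-0.087, -0.194, -0.977], [-0.976, 0.213, 0.044]]
contact_force: [0.2, -1.0, 0.8]
gripper_width: 0.0003
```

Run:
```python
from h import *
from station import *
s=get_state();print(np.round(s["joints"],2),where(s));np.set_printoptions(suppress=True)
T=target(22.5,.030,.09);print(T[0].round(3),inc(T,s).round(3))
```

```text
[ 0.41  0.23 -0.36  2.15  0.28  0.58 -0.36] {'th': np.float64(0.4), 'r': np.float64(41.5), 'd': np.float64(40.0), 'h': np.float64(159.3), 'tilt': np.float64(3.7)}
[ 0.501 -0.135  0.189] [ 0.131  0.173 -7.153 -0.056 -0.027  0.385]
```

Request:
send_rows(increments=[[[1, 0.1, 0.2, -2, -0.03, -0.01, 0.18], [1, 0.1, 0.2, -4, -0.05, -0.02, 0.34], [1, 0.1, 0.2, -6, -0.056, -0.027, 0.385], [1, 0.13, 0.17, -7.1, -0.056, -0.027, 0.385], [1, 0.13, 0.17, -7.1, -0.056, -0.027, 0.385]]])

```text
t: 2.9
tcp_pos: [0.5008, -0.1359, 0.1889]
tcp_rot: [[0.252, 0.953, 0.17], [-0.054, 0.189, -0.98], [-0.966, 0.238, 0.099]]
contact_force: [-0.5, -0.4, 0.6]
gripper_width: -0.0
```

Run:
```python
from h import *
from station import *
c=camera_info("wrist");p,d=camera("wrist");cv2.imwrite("pics/w2.png",p)
s=get_state();print(np.round(s["joints"],2),where(s),np.round(s["contact_force"],2));np.set_printoptions(suppress=True)
T=target(22.5,.029,.026);print(T[0].round(3),inc(T,s).round(3))
```

```text
[ 0.43  0.33 -0.37  2.27  0.46  0.33 -0.14] {'th': np.float64(22.4), 'r': np.float64(38.1), 'd': np.float64(29.3), 'h': np.float64(90.7), 'tilt': np.float64(0.1)} [0.04 0.52 0.25]
[ 0.518 -0.139  0.127] [ 1.634 -0.371 -6.25   0.001  0.     0.001]
```

View pics/w2.png

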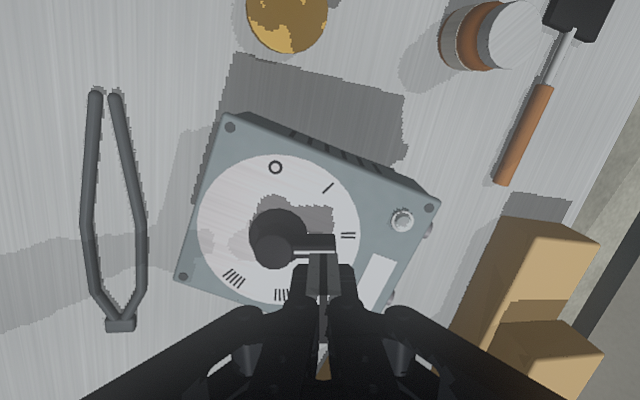

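The finger is above the nose's counter-clockwise side: the nose lies at (318,245), pointing at II, with the hub at (276,238). Descending beside it.

Request:
send_rows(increments=[[[1, 0.5, -0.1, -2, 0, 0, 0], [1, 1, -0.2, -4, 0, 0, 0], [1, 1.4, -0.3, -5.4, 0, 0, 0], [1, 1.63, -0.37, -6.25, 0, 0, 0], [1, 1.63, -0.37, -6.25, 0, 0, 0]]])

```text
t: 3.58
tcp_pos: [0.5178, -0.1391, 0.1271]
tcp_rot: [[0.253, 0.952, 0.171], [-0.054, 0.19, -0.98], [-0.966, 0.239, 0.1]]
contact_force: [-0.1, 0.1, 0.1]
gripper_width: -0.0
```

Run:
```python
from h import *
from station import *
p,d=camera("side");cv2.imwrite("pics/s2.png",cv2.resize(p[130:230,300:430],None,fx=6,fy=6))
s=get_state();print(np.round(s["joints"],2),where(s),np.round(s["contact_force"],2));np.set_printoptions(suppress=True)
for th,d in((22.5,.019),(15,.017),(7,.017),(0,.017),(-5,.017),(-48,.017)):
  print(th,inc(target(th,d,.026),s).round(2).tolist())
```

```text
[ 0.27  0.44 -0.17  2.3   0.61  0.17 -0.28] {'th': np.float64(22.5), 'r': np.float64(38.2), 'd': np.float64(29.0), 'h': np.float64(26.3), 'tilt': np.float64(0.1)} [-1.21 -1.05 -0.32]
22.5 [0.16, -0.99, 0.06, 0.0, 0.0, 0.0]
15 [0.46, -1.65, 0.18, 0.03, -0.01, -0.13]
7 [0.68, -2.18, 0.27, 0.07, -0.01, -0.26]
0 [0.81, -2.67, 0.33, 0.1, -0.02, -0.38]
-5 [0.86, -3.02, 0.36, 0.12, -0.03, -0.46]
-48 [0.12, -5.98, 0.33, 0.31, -0.07, -1.19]
```

View pics/s2.png

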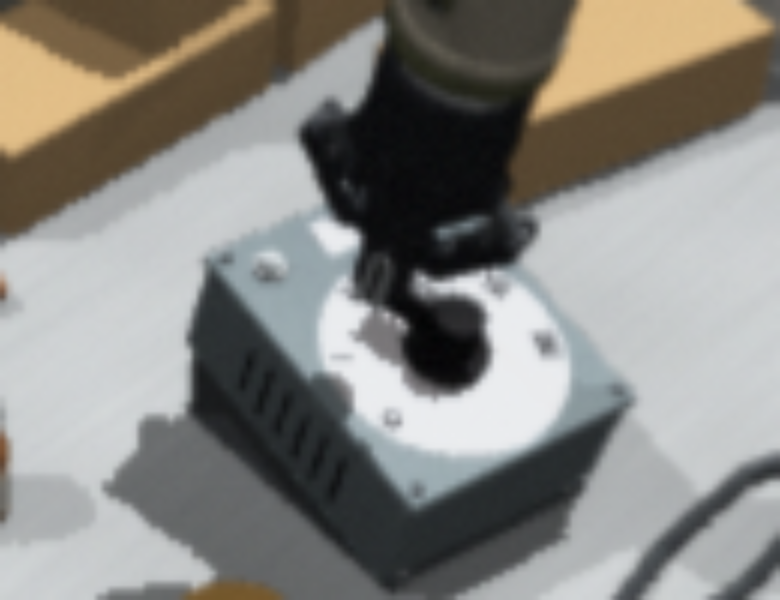

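The finger is beside the nose, still clear. Joint 6 is at 0.17 rad, near its 0.11 limit, so I'll bring the tool 8° nearer vertical, turning about the fingertip, before pushing.

```bash
cat >> h.py <<'E'
def targ2(thdeg,d,h,r=.038,a=8):
    p,X=target(thdeg,d,h,r);R,o=pose(S)
    Q=Ro.from_rotvec(np.radians(a)*R[:,1]).as_matrix()
    tip=p+.011*X[:,0];X2=Q@X
    if X2[2,0]>X[2,0]: X2=Q.T@X
    return tip-.011*X2[:,0],X2
E
python3 - <<'E'
from h import *
from station import *
np.set_printoptions(suppress=True)
s=get_state()
for th,d in((22.5,.029),(22.5,.019)):print(th,inc(targ2(th,d,.027),s).round(3).tolist(),targ2(th,d,.027)[1].round(2).tolist())
E
```

```text
22.5 [0.107, -0.033, 0.09, 0.03, 0.137, 0.001] [[0.12, 0.98, 0.18], [-0.03, 0.19, -0.98], [-0.99, 0.11, 0.05]]
22.5 [0.279, -1.014, 0.189, 0.03, 0.137, 0.001] [[0.12, 0.98, 0.18], [-0.03, 0.19, -0.98], [-0.99, 0.11, 0.05]]
```

Request:
send_rows(increments=[[[1, 0.06, 0, 0.1, 0.015, 0.07, 0], [1, 0.11, -0.03, 0.09, 0.03, 0.137, 0], [1, 0.18, -0.5, 0.14, 0.03, 0.137, 0], [1, 0.25, -0.9, 0.18, 0.03, 0.137, 0], [1, 0.25, -0.9, 0.18, 0.03, 0.137, 0]]])

```text
t: 4.25
tcp_pos: [0.5196, -0.1487, 0.1293]
tcp_rot: [[0.119, 0.976, 0.18], [-0.026, 0.184, -0.983], [-0.993, 0.113, 0.047]]
contact_force: [0.5, -0.4, 0.1]
gripper_width: 0.0001
```

Run:
```python
from h import *
from station import *
np.set_printoptions(suppress=True)
s=get_state();print(np.round(s["joints"],2),where(s),np.round(s["contact_force"],2))
for th in (19,14,9,4,0,-4,-8):print(th,inc(targ2(th,.017,.027),s).round(2).tolist())
```

```text
[ 0.46  0.49 -0.4   2.18  0.49  0.43 -0.14] {'th': np.float64(22.6), 'r': np.float64(38.7), 'd': np.float64(19.1), 'h': np.float64(27.2), 'tilt': np.float64(8.0)} [ 0.52 -0.44  0.07]
19 [0.26, -0.47, 0.07, 0.01, -0.0, -0.06]
14 [0.43, -0.79, 0.13, 0.02, -0.0, -0.15]
9 [0.57, -1.12, 0.18, 0.03, -0.01, -0.23]
4 [0.68, -1.46, 0.23, 0.04, -0.01, -0.32]
0 [0.74, -1.74, 0.26, 0.05, -0.01, -0.39]
-4 [0.79, -2.02, 0.29, 0.06, -0.01, -0.46]
-8 [0.82, -2.31, 0.31, 0.06, -0.01, -0.53]
```

Request:
send_rows(increments=[[[1, 0.26, -0.47, 0.07, 0.01, 0, -0.06], [1, 0.35, -0.63, 0.1, 0.015, 0, -0.1], [1, 0.43, -0.79, 0.13, 0.02, 0, -0.15], [1, 0.5, -0.95, 0.15, 0.025, 0, -0.19], [1, 0.57, -1.12, 0.18, 0.03, -0.01, -0.23]]])

```text
t: 4.88
tcp_pos: [0.5256, -0.1599, 0.1311]
tcp_rot: [[0.124, 0.991, -0.052], [-0.024, -0.049, -0.999], [-0.992, 0.125, 0.018]]
contact_force: [0.2, -1.2, 0.5]
gripper_width: -0.0002
```

```bash
cat > look.py <<'E'
import sys
from h import *
from station import *
np.set_printoptions(suppress=True)
c=camera_info("wrist");p,d=camera("wrist");cv2.imwrite(f"pics/{sys.argv[1]}.png",p)
R,o=pose(S);l=(cloud(c,d).reshape(-1,3)-o)@R;r=np.hypot(l[:,0],l[:,1]);n=(l[:,2]>.025)&(l[:,2]<.034)&(r>.02)&(r<.048)
if n.sum()>20:print("nose px",n.sum(),"ang",np.degrees(np.arctan2(np.median(l[n,1]),np.median(l[n,0]))).round(1))
s=get_state();print(s["t"],np.round(s["joints"],2),where(s),np.round(s["contact_force"],2))
for th in map(float,sys.argv[2:]):print(th,inc(targ2(th,.017,.027),s).round(2).tolist())
E
python3 look.py w3 5 1 -3 -6 -9
```

```text
nose px 248 ang 34.4
4.925 [ 0.45  0.49 -0.35  2.16  0.42  0.42 -0.28] {'th': np.float64(8.9), 'r': np.float64(39.5), 'd': np.float64(16.6), 'h': np.float64(26.8), 'tilt': np.float64(7.7)} [-0.57  0.38  0.28]
5.0 [0.09, -0.25, 0.04, 0.01, 0.0, -0.07]
1.0 [0.16, -0.53, 0.08, 0.02, 0.0, -0.14]
-3.0 [0.22, -0.81, 0.11, 0.02, -0.0, -0.21]
-6.0 [0.24, -1.03, 0.13, 0.03, -0.0, -0.26]
-9.0 [0.26, -1.24, 0.14, 0.04, -0.0, -0.31]
```

View pics/w3.png

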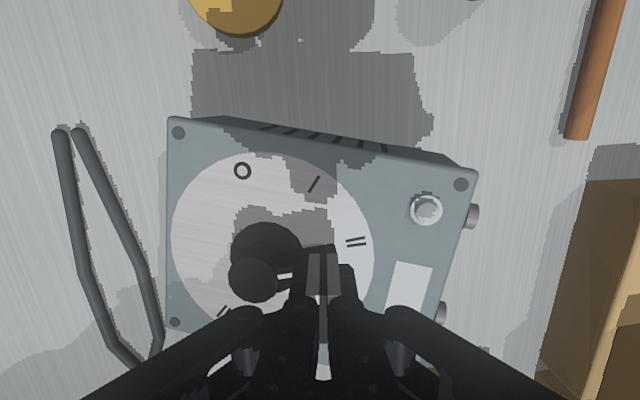

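Little force so far, and the finger hides most of the nose, of which only the stub at (285,275) shows. Checking with the side camera.

Run:
```python
from h import *
from station import *
a,_=camera("side");b,_=camera("scene")
A_=cv2.resize(a[150:215,325:410],None,fx=6,fy=6,interpolation=2);B=cv2.resize(b[155:215,225:300],None,fx=5,fy=6,interpolation=2)
cv2.imwrite("pics/s3.png",np.hstack([A_[:360],B[:360,:290]]))
```

```text
(no output)
```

View pics/s3.png

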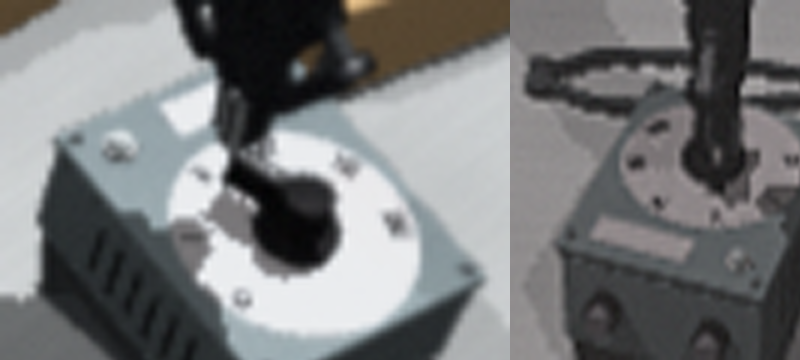

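Run:
```python
from h import *
from station import *
np.set_printoptions(suppress=True)
c=camera_info("wrist");p,d=camera("wrist");s=get_state();X=np.asarray(s["tcp_rot"]);P=cloud(c,d);l=(P-s["tcp_pos"])@X*1e3
for v in range(240,310,6):print(v,[(u,l[v,u].round(0).tolist()) for u in (300,315,322,332,345)])
cv2.imwrite("pics/w3z.png",cv2.resize(p[230:330,240:400],None,fx=5,fy=5,interpolation=2)); np.savez("w3.npz",p=p,d=d,c=c)
```

```text
240 [(300, [27.0, -15.0, 4.0]), (315, [27.0, -6.0, 4.0]), (322, [27.0, -1.0, 4.0]), (332, [26.0, 5.0, 4.0]), (345, [25.0, 13.0, 3.0])]
246 [(300, [26.0, -15.0, 8.0]), (315, [17.0, -5.0, 3.0]), (322, [15.0, -1.0, 2.0]), (332, [11.0, 4.0, 1.0]), (345, [26.0, 13.0, 8.0])]
252 [(300, [11.0, -14.0, 4.0]), (315, [8.0, -5.0, 3.0]), (322, [6.0, -1.0, 2.0]), (332, [5.0, 4.0, 1.0]), (345, [25.0, 13.0, 11.0])]
258 [(300, [4.0, -13.0, 4.0]), (315, [-27.0, -4.0, -12.0]), (322, [-27.0, -1.0, -12.0]), (332, [-26.0, 3.0, -12.0]), (345, [25.0, 13.0, 15.0])]
264 [(300, [-24.0, -11.0, -8.0]), (315, [-31.0, -4.0, -12.0]), (322, [-31.0, -1.0, -11.0]), (332, [-31.0, 3.0, -11.0]), (345, [-24.0, 9.0, -7.0])]
270 [(300, [-29.0, -11.0, -7.0]), (315, [-37.0, -4.0, -12.0]), (322, [-36.0, -1.0, -11.0]), (332, [-36.0, 3.0, -11.0]), (345, [-30.0, 9.0, -8.0])]
276 [(300, [-35.0, -11.0, -8.0]), (315, [-160.0, -1.0, -83.0]), (322, [-41.0, -1.0, -12.0]), (332, [-41.0, 3.0, -11.0]), (345, [-33.0, 9.0, -7.0])]
282 [(300, [-39.0, -10.0, -7.0]), (315, [-46.0, -4.0, -12.0]), (322, [-46.0, -1.0, -12.0]), (332, [-46.0, 3.0, -12.0]), (345, [-39.0, 8.0, -8.0])]
288 [(300, [-44.0, -10.0, -8.0]), (315, [-50.0, -4.0, -12.0]), (322, [-49.0, -1.0, -11.0]), (332, [-50.0, 3.0, -12.0]), (345, [-44.0, 8.0, -8.0])]
294 [(300, [-160.0, -1.0, -83.0]), (315, [-54.0, -4.0, -12.0]), (322, [-55.0, -1.0, -12.0]), (332, [-55.0, 3.0, -12.0]), (345, [-48.0, 8.0, -8.0])]
300 [(300, [-61.0, -9.0, -14.0]), (315, [-55.0, -4.0, -10.0]), (322, [-55.0, -1.0, -10.0]), (332, [-59.0, 2.0, -12.0]), (345, [-62.0, 7.0, -14.0])]
306 [(300, [-65.0, -8.0, -14.0]), (315, [-62.0, -4.0, -12.0]), (322, [-54.0, -1.0, -7.0]), (332, [-62.0, 2.0, -12.0]), (345, [-64.0, 7.0, -14.0])]
```

View pics/w3z.png

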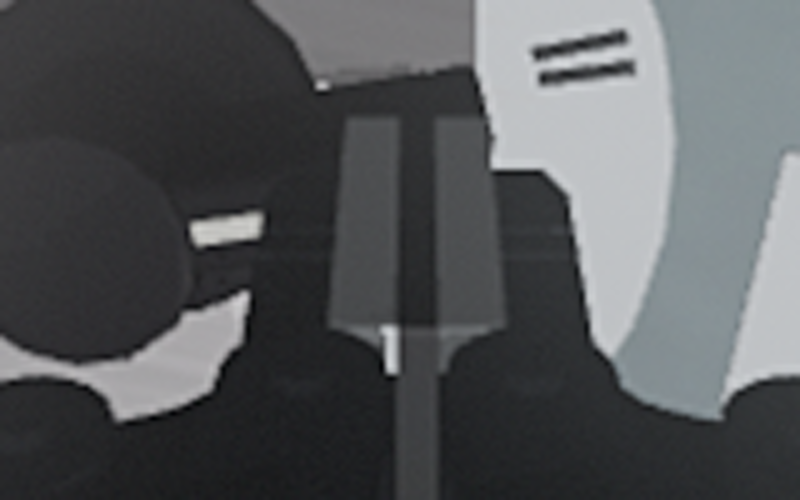

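The wrist depth puts the finger ends about 27 mm *behind* the reported TCP, not 11 mm ahead, so the finger would be above the nose. That also explains the missing force. I'll check it independently with the side and scene cameras.

```bash
python3 - <<'E'
from h import *
from station import *
np.set_printoptions(suppress=True)
s=get_state();X=np.asarray(s["tcp_rot"]);R,o=pose(S)
for n in("side","scene"):
    c=camera_info(n);p,d=camera(n);P=cloud(c,d);l=(P-s["tcp_pos"])@X*1e3;f=(P-o)@R*1e3
    m=(abs(l[...,1])<20)&(abs(l[...,2])<20)
    print(n,"hist tool-x",np.histogram(l[m][:,0],bins=np.arange(-80,41,8)))
    tip=proj(c,s["tcp_pos"]+X@[.011,0,0]);t2=proj(c,s["tcp_pos"]+X@[-.027,0,0]);print("stated tip px",tip.round(1),"alt",t2.round(1))
    b=p.copy()
    x,y=map(int,tip[0]);cr=cv2.resize(b[y-35:y+25,x-30:x+30],None,fx=6,fy=6,interpolation=2)
    for q,col in((tip,(0,0,255)),(t2,(0,255,0))):cv2.circle(cr,tuple(int(v) for v in (q[0]-[x-30,y-35])*6+3),4,col,-1)
    cv2.imwrite(f"pics/{n}4.png",cr)
E
python3 -c "
import cv2,numpy as np
cv2.imwrite('pics/both4.png',np.hstack([cv2.imread('pics/side4.png'),cv2.imread('pics/scene4.png')]))"
```

```text
side hist tool-x (array([22, 34, 16, 17, 20, 17, 17,  5,  0, 21, 12, 18, 23, 77,  3]), array([-80, -72, -64, -56, -48, -40, -32, -24, -16,  -8,   0,   8,  16,
        24,  32,  40]))
stated tip px [[362.4 179.9]] alt [[364.4 170.9]]
scene hist tool-x (array([ 5,  3,  4,  2, 10,  8, 13,  3,  0, 15,  8,  9,  6, 60,  0]), array([-80, -72, -64, -56, -48, -40, -32, -24, -16,  -8,   0,   8,  16,
        24,  32,  40]))
stated tip px [[267.6 184.3]] alt [[267.1 176.3]]
```

View pics/both4.png

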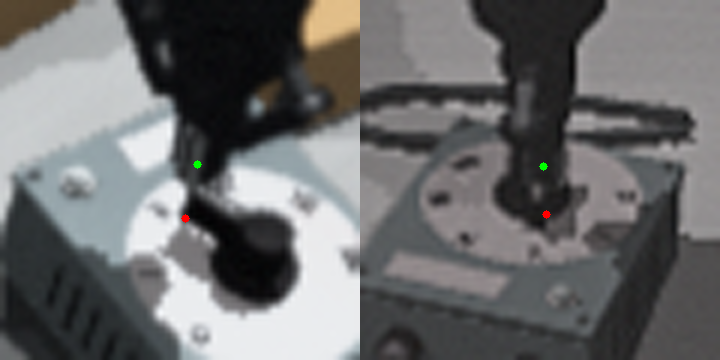

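All three views agree that the closed fingertips end about 24 mm behind the reported TCP, with nothing between -16 and -8 mm before the nose. I'll work with that measured tip offset, first checking how far ahead the finger linkages reach.

```bash
sed -i 's/tip=p+.011\*X\[:,0\];/tip=p;/; s/return tip-.011\*X2\[:,0\],X2/return tip-TIP*X2[:,0],X2/' h.py; sed -i '1a TIP=-.0245' h.py; sed -i 's/,\.027),s)/,.015),s)/' look.py
python3 - <<'E'
from h import *
from station import *
np.set_printoptions(suppress=True)
z=np.load("w3.npz",allow_pickle=True);c=z["c"].item();s=get_state();X=np.asarray(s["tcp_rot"]);l=(cloud(c,z["d"])-s["tcp_pos"])@X*1e3
f=(l[...,0]<-15)&(l[...,0]>-150)
for a,b in((0,8),(8,16),(16,25),(25,40),(40,60),(60,90)):
    m=f&(abs(l[...,1])>=a)&(abs(l[...,1])<b);print("|y|",a,b,m.sum(),"max x",np.percentile(l[m][:,0],[90,99,100]).round(1) if m.any() else "", "z",l[m][:,2].min().round(),l[m][:,2].max().round())
print(where(s),np.round(s["contact_force"],2))
for d,h in((.036,.05),(.036,.015),(.020,.015)):T=targ2(22.5,d,h);print(d,h,inc(T,s).round(3).tolist())
E
```

```text
|y| 0 8 7141 max x [-39.9 -24.  -21. ] z -19.0 12.0
|y| 8 16 6504 max x [-44.8 -27.  -22.4] z -20.0 -6.0
|y| 16 25 3460 max x [-64.8 -59.7 -56.3] z -19.0 10.0
|y| 25 40 10467 max x [-71.6 -65.2 -61.4] z -15.0 10.0
|y| 40 60 5402 max x [-84.9 -78.8 -74.7] z -14.0 -6.0
|y| 60 90 1 max x [-98.4 -98.4 -98.4] z -12.0 -12.0
{'th': np.float64(9.2), 'r': np.float64(39.6), 'd': np.float64(16.7), 'h': np.float64(26.9), 'tilt': np.float64(7.8)} [ 0.05  0.13 -0.34]
0.036 0.05 [-1.206, 2.811, -0.589, -0.029, 0.01, 0.231]
0.036 0.015 [-0.319, 2.624, -3.969, -0.029, 0.01, 0.231]
0.02 0.015 [-0.044, 1.056, -3.811, -0.029, 0.01, 0.231]
```

Request:
send_rows(increments=[[[1, -0.4, 1, 0.2, 0, 0, 0.08], [1, -0.8, 2, 0, -0.02, 0.01, 0.16], [1, -1.2, 2.8, -0.4, -0.029, 0.01, 0.231], [1, -1.2, 2.8, -0.6, -0.029, 0.01, 0.231], [1, -1.0, 2.77, -1.3, -0.029, 0.01, 0.231]]])

```text
t: 5.8
tcp_pos: [0.5155, -0.1323, 0.1179]
tcp_rot: [[0.12, 0.976, 0.181], [-0.025, 0.185, -0.982], [-0.992, 0.113, 0.047]]
contact_force: [-0.5, -0.6, -0.5]
gripper_width: 0.0002
```

Run:
```python
from h import *
from station import *
np.set_printoptions(suppress=True)
s=get_state()
print(np.round(s["joints"],2),where(s),np.round(s["contact_force"],2))
for d,h in((.036,.015),(.020,.015)):T=targ2(22.5,d,h);print(d,h,inc(T,s).round(3).tolist())
```

```text
[ 0.41  0.5  -0.37  2.2   0.51  0.39 -0.2 ] {'th': np.float64(22.6), 'r': np.float64(35.2), 'd': np.float64(37.0), 'h': np.float64(18.1), 'tilt': np.float64(8.0)} [-0.51 -0.64 -0.46]
0.036 0.015 [0.659, -0.125, -2.654, -0.0, 0.0, 0.001]
0.02 0.015 [0.934, -1.694, -2.496, -0.0, 0.0, 0.001]
```

Request:
send_rows(increments=[[[1, 0.2, 0, -0.7, 0, 0, 0], [1, 0.4, -0.1, -1.4, 0, 0, 0], [1, 0.55, -0.12, -2.1, 0, 0, 0], [1, 0.66, -0.12, -2.65, 0, 0, 0], [1, 0.66, -0.12, -2.65, 0, 0, 0]]])

```text
t: 6.42
tcp_pos: [0.522, -0.1334, 0.0909]
tcp_rot: [[0.119, 0.976, 0.181], [-0.025, 0.185, -0.982], [-0.993, 0.112, 0.046]]
contact_force: [-0.3, 0.3, -0.7]
gripper_width: -0.0001
```

```bash
python3 look.py w5 22.5
python3 - <<'E'
from h import *
from station import *
s=get_state()
for d in(.025,.020,.018):print(d,inc(targ2(22.5,d,.015),s).round(2).tolist())
a,_=camera("side")
cv2.imwrite("pics/s5.png",cv2.resize(a[140:215,325:410],None,fx=7,fy=7,interpolation=2))
E
```

```text
nose px 323 ang 26.6
6.475 [ 0.37  0.54 -0.32  2.21  0.56  0.33 -0.24] {'th': np.float64(22.6), 'r': np.float64(34.8), 'd': np.float64(37.4), 'h': np.float64(-9.4), 'tilt': np.float64(8.0)} [-0.35 -0.51 -0.09]
22.5 [0.34, -1.88, 0.2, -0.0, 0.0, 0.0]
0.025 [0.2, -1.1, 0.13, -0.0, 0.0, 0.0]
0.02 [0.28, -1.59, 0.17, -0.0, 0.0, 0.0]
0.018 [0.32, -1.78, 0.19, -0.0, 0.0, 0.0]
```

View pics/w5.png

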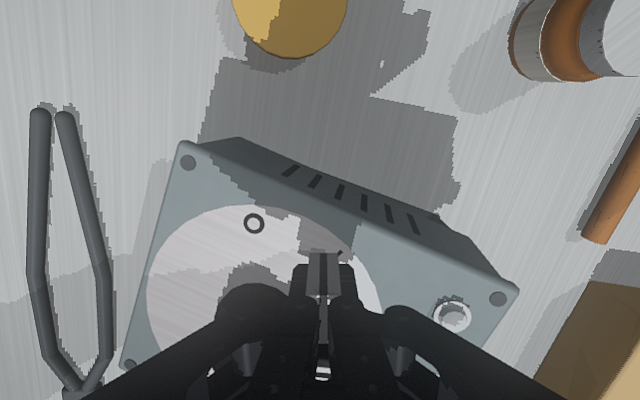

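View pics/s5.png

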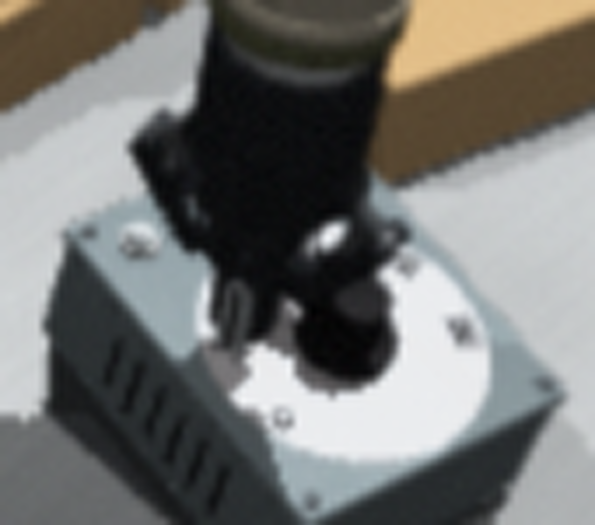

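The side view shows the fingertip at (232,335), now down at nose height beside it. Closing in on the nose.

Request:
send_rows(increments=[[[1, 0.1, -0.6, 0.06, 0, 0, 0], [1, 0.2, -1.1, 0.13, 0, 0, 0], [1, 0.25, -1.4, 0.15, 0, 0, 0], [1, 0.3, -1.65, 0.18, 0, 0, 0], [1, 0.3, -1.65, 0.18, 0, 0, 0]]])

```text
t: 7.15
tcp_pos: [0.5251, -0.1502, 0.0933]
tcp_rot: [[0.12, 0.976, 0.18], [-0.025, 0.184, -0.983], [-0.992, 0.113, 0.047]]
contact_force: [-0.3, 0.0, -0.2]
gripper_width: -0.0001
```

```bash
python3 look.py w6 19 15 11 8 5 2 -1 -4
```

```text
nose px 322 ang 62.3
7.2 [ 0.41  0.55 -0.34  2.19  0.55  0.35 -0.2 ] {'th': np.float64(22.6), 'r': np.float64(35.0), 'd': np.float64(20.5), 'h': np.float64(-9.1), 'tilt': np.float64(8.0)} [-0.48  0.2  -0.33]
19.0 [0.16, -0.43, 0.05, 0.01, -0.0, -0.06]
15.0 [0.3, -0.69, 0.1, 0.02, -0.0, -0.13]
11.0 [0.41, -0.95, 0.14, 0.02, -0.0, -0.2]
8.0 [0.49, -1.15, 0.18, 0.03, -0.01, -0.25]
5.0 [0.56, -1.35, 0.2, 0.04, -0.01, -0.3]
2.0 [0.61, -1.56, 0.23, 0.04, -0.01, -0.35]
-1.0 [0.66, -1.78, 0.25, 0.05, -0.01, -0.41]
-4.0 [0.69, -1.99, 0.28, 0.06, -0.01, -0.46]
```

Request:
send_rows(increments=[[[1, 0.16, -0.43, 0.05, 0.01, 0, -0.06], [1, 0.23, -0.56, 0.08, 0.015, 0, -0.1], [1, 0.3, -0.69, 0.1, 0.02, 0, -0.13], [1, 0.36, -0.82, 0.12, 0.02, 0, -0.17], [1, 0.41, -0.95, 0.14, 0.02, 0, -0.2]]])

```text
t: 7.82
tcp_pos: [0.5292, -0.1595, 0.0946]
tcp_rot: [[0.114, 0.993, -0.021], [-0.029, -0.017, -0.999], [-0.993, 0.115, 0.027]]
contact_force: [-0.2, 3.0, -1.3]
gripper_width: -0.0001
```

```bash
python3 look.py w7 8 5 2 -1 -4 -7
python3 - <<'E'
from station import *
import cv2
a,_=camera("side")
cv2.imwrite("pics/s7.png",cv2.resize(a[140:215,325:410],None,fx=7,fy=7,interpolation=2))
E
```

```text
nose px 347 ang 48.9
7.875 [ 0.39  0.55 -0.29  2.18  0.48  0.36 -0.31] {'th': np.float64(10.8), 'r': np.float64(34.6), 'd': np.float64(17.6), 'h': np.float64(-9.4), 'tilt': np.float64(8.3)} [-0.85  2.02 -1.13]
8.0 [0.08, -0.19, 0.04, 0.01, -0.01, -0.05]
5.0 [0.14, -0.39, 0.07, 0.02, -0.01, -0.1]
2.0 [0.2, -0.6, 0.1, 0.02, -0.01, -0.15]
-1.0 [0.24, -0.81, 0.12, 0.03, -0.01, -0.2]
-4.0 [0.28, -1.03, 0.14, 0.03, -0.01, -0.25]
-7.0 [0.3, -1.24, 0.16, 0.04, -0.01, -0.31]
```

View pics/s7.png

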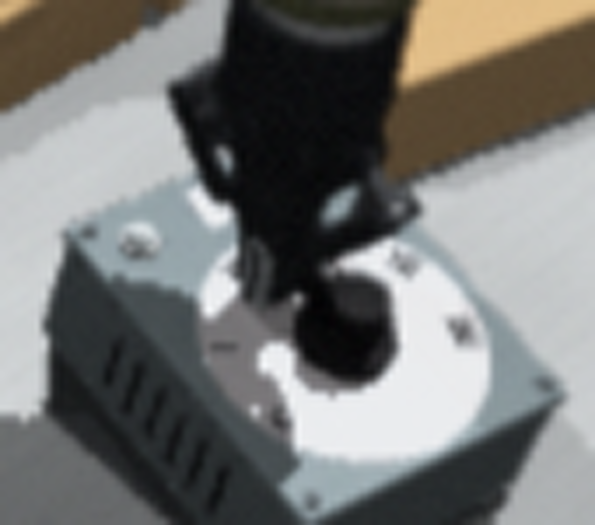

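The force now reads about 3 N along +y, so the finger is in contact and the handle is moving off its click. Pushing past half way.

Request:
send_rows(increments=[[[1, 0.08, -0.19, 0.04, 0.01, -0.01, -0.05], [1, 0.14, -0.39, 0.07, 0.02, -0.01, -0.1], [1, 0.2, -0.6, 0.1, 0.02, -0.01, -0.15], [1, 0.24, -0.81, 0.12, 0.03, -0.01, -0.2], [1, 0.24, -0.81, 0.12, 0.03, -0.01, -0.2]]])

```text
t: 8.55
tcp_pos: [0.5316, -0.1683, 0.0959]
tcp_rot: [[0.119, 0.968, -0.219], [-0.023, -0.218, -0.976], [-0.993, 0.121, -0.004]]
contact_force: [0.1, -0.0, 0.1]
gripper_width: -0.0002
```

```bash
python3 look.py w8 -4 -8 -12 -16 -20
python3 - <<'E'
from station import *
import cv2
a,_=camera("side")
cv2.imwrite("pics/s8.png",cv2.resize(a[140:215,325:410],None,fx=7,fy=7,interpolation=2))
E
```

```text
nose px 365 ang 36.5
8.6 [ 0.39  0.55 -0.26  2.17  0.4   0.35 -0.42] {'th': np.float64(-0.8), 'r': np.float64(34.6), 'd': np.float64(16.4), 'h': np.float64(-9.2), 'tilt': np.float64(8.1)} [-0.36 -0.08 -0.11]
-4.0 [0.05, -0.18, 0.02, 0.0, -0.0, -0.06]
-8.0 [0.08, -0.46, 0.04, 0.01, -0.0, -0.13]
-12.0 [0.08, -0.75, 0.06, 0.02, -0.01, -0.19]
-16.0 [0.07, -1.04, 0.07, 0.03, -0.01, -0.26]
-20.0 [0.04, -1.33, 0.08, 0.04, -0.01, -0.33]
```

View pics/s8.png

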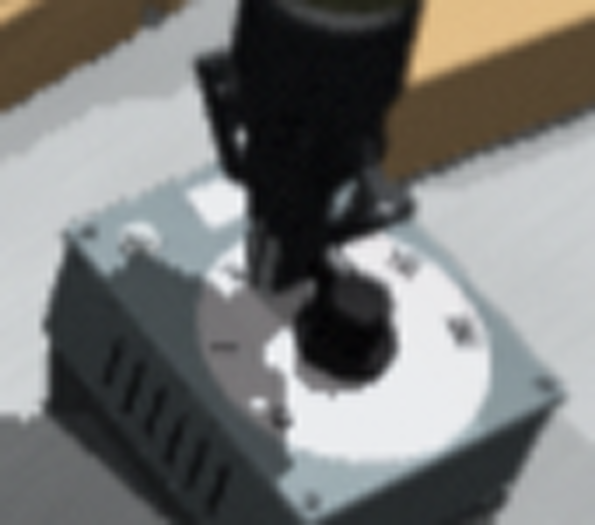

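View pics/w8.png

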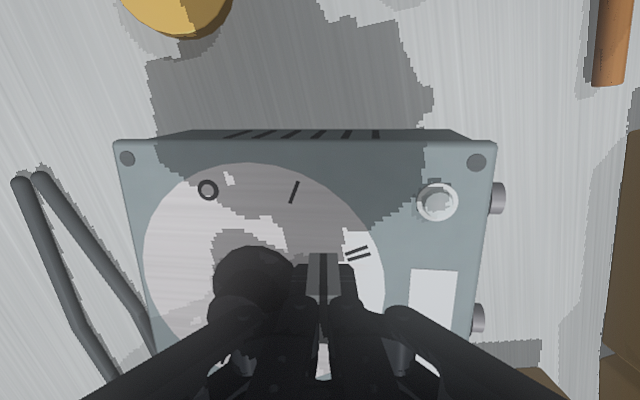

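Force is back to zero: the nose snapped ahead to step three and the finger is not touching it. Following round.

Request:
send_rows(increments=[[[1, 0.05, -0.18, 0.02, 0, 0, -0.06], [1, 0.08, -0.46, 0.04, 0.01, 0, -0.13], [1, 0.08, -0.75, 0.06, 0.02, -0.01, -0.19], [1, 0.07, -1.04, 0.07, 0.03, -0.01, -0.26], [1, 0.07, -1.04, 0.07, 0.03, -0.01, -0.26]]])

```text
t: 9.28
tcp_pos: [0.5321, -0.1788, 0.0965]
tcp_rot: [[0.123, 0.878, -0.463], [-0.025, -0.463, -0.886], [-0.992, 0.12, -0.035]]
contact_force: [0.1, -0.2, 0.5]
gripper_width: -0.0001
```

```bash
python3 look.py w9 -20 -24 -28 -32 -35
```

```text
nose px 393 ang 24.1
9.325 [ 0.36  0.54 -0.2   2.16  0.31  0.33 -0.57] {'th': np.float64(-15.9), 'r': np.float64(34.7), 'd': np.float64(16.0), 'h': np.float64(-9.3), 'tilt': np.float64(7.8)} [-0.08 -0.01  0.38]
-20.0 [-0.02, -0.29, 0.01, 0.01, 0.0, -0.07]
-24.0 [-0.07, -0.58, 0.01, 0.02, -0.0, -0.14]
-28.0 [-0.14, -0.86, 0.01, 0.03, -0.0, -0.21]
-32.0 [-0.23, -1.14, 0.0, 0.03, -0.0, -0.28]
-35.0 [-0.31, -1.34, -0.01, 0.04, -0.01, -0.33]
```

View pics/w9.png

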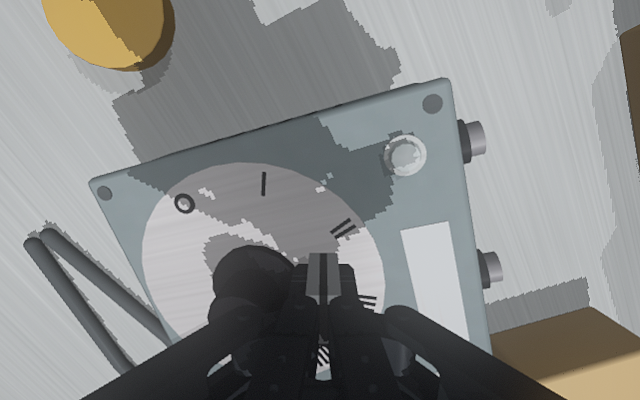

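Request:
send_rows(increments=[[[1, -0.02, -0.29, 0.01, 0.01, 0, -0.07], [1, -0.07, -0.58, 0.01, 0.02, 0, -0.14], [1, -0.14, -0.86, 0.01, 0.03, 0, -0.21], [1, -0.23, -1.14, 0, 0.03, 0, -0.28], [1, -0.31, -1.34, -0.01, 0.04, -0.01, -0.33]]])

```text
t: 9.95
tcp_pos: [0.5297, -0.1915, 0.0965]
tcp_rot: [[0.125, 0.678, -0.725], [-0.025, -0.728, -0.685], [-0.992, 0.104, -0.074]]
contact_force: [1.9, 2.0, -1.1]
gripper_width: -0.0
```

```bash
python3 look.py w10 -37 -40 -43 -46 -48
```

```text
nose px 341 ang 6.6
10.0 [ 0.34  0.54 -0.12  2.17  0.19  0.32 -0.76] {'th': np.float64(-35.4), 'r': np.float64(35.3), 'd': np.float64(15.1), 'h': np.float64(-9.3), 'tilt': np.float64(7.6)} [ 2.    1.65 -1.94]
-37.0 [-0.06, -0.11, -0.01, 0.0, 0.01, -0.03]
-40.0 [-0.16, -0.31, -0.02, 0.01, 0.0, -0.08]
-43.0 [-0.26, -0.5, -0.04, 0.02, 0.0, -0.14]
-46.0 [-0.38, -0.68, -0.06, 0.02, 0.0, -0.19]
-48.0 [-0.46, -0.8, -0.07, 0.03, 0.0, -0.22]
```

In contact again at about 3 N. Pushing just past half way, to -46°.

Request:
send_rows(increments=[[[1, -0.06, -0.11, -0.01, 0, 0, -0.03], [1, -0.16, -0.31, -0.02, 0.01, 0, -0.08], [1, -0.26, -0.5, -0.04, 0.02, 0, -0.14], [1, -0.38, -0.68, -0.06, 0.02, 0, -0.19], [1, -0.38, -0.68, -0.06, 0.02, 0, -0.19]]])

```text
t: 10.62
tcp_pos: [0.5249, -0.1993, 0.0958]
tcp_rot: [[0.12, 0.525, -0.843], [-0.029, -0.847, -0.531], [-0.992, 0.088, -0.086]]
contact_force: [0.5, 0.0, -0.9]
gripper_width: -0.0003
```

```bash
python3 look.py w11 -48
python3 - <<'E'
from station import *
from h import *
a,_=camera("side")
cv2.imwrite("pics/s11.png",cv2.resize(a[140:215,325:410],None,fx=7,fy=7,interpolation=2))
s=get_state();print("back",inc(targ2(-42,.024,.015),s).round(2),inc(targ2(-42,.024,.075),s).round(2))
E
```

```text
nose px 540 ang -7.6
10.675 [ 0.32  0.54 -0.07  2.17  0.12  0.31 -0.87] {'th': np.float64(-46.3), 'r': np.float64(35.5), 'd': np.float64(14.4), 'h': np.float64(-9.2), 'tilt': np.float64(7.9)} [-0.39  0.05 -0.36]
-48.0 [-0.05, -0.11, -0.01, 0.01, -0.0, -0.03]
back [ 0.72  0.66  0.15 -0.    0.    0.07] [-0.8   0.98  5.95 -0.    0.    0.07]
```

View pics/s11.png

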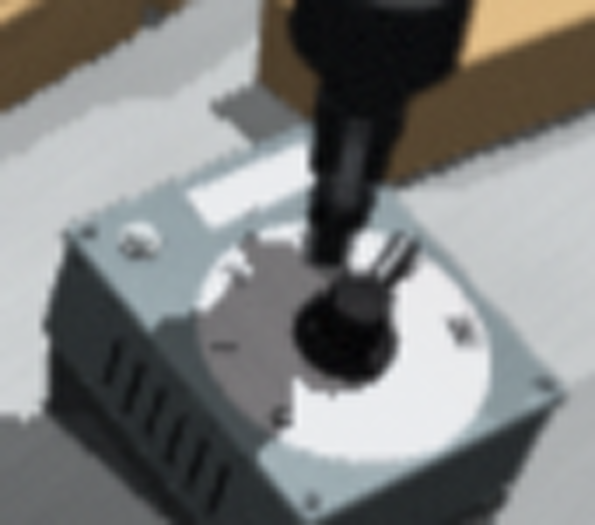

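View pics/w11.png

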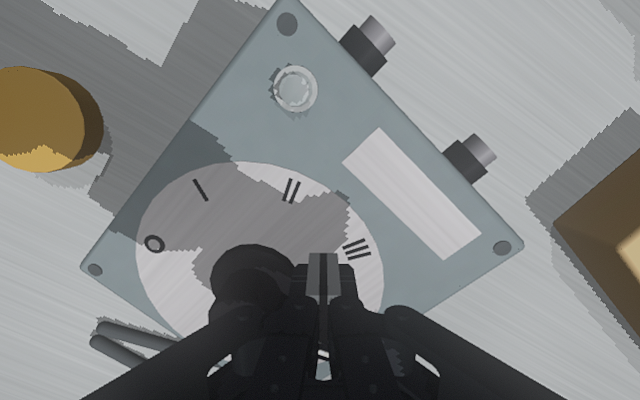

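In the side view the nose, with its white line at (395,260), points at the four-stroke mark, and the force is zero. Backing off, then straight up.

Request:
send_rows(increments=[[[1, 0.4, 0.4, 0.1, 0, 0, 0], [1, 0.7, 0.7, 0.5, 0, 0, 0], [1, 0.5, 0.8, 3, 0, 0, 0], [1, 0, 0.9, 7, 0, 0, 0], [1, -0.5, 1, 12, 0, 0, 0]]])

```text
t: 11.35
tcp_pos: [0.5198, -0.1884, 0.2166]
tcp_rot: [[0.118, 0.527, -0.842], [-0.028, -0.846, -0.533], [-0.993, 0.087, -0.085]]
contact_force: [0.7, -0.8, 0.3]
gripper_width: 0.0001
```

```bash
python3 look.py w12
python3 - <<'E'
from station import *
from h import *
z=np.load("w1.npz",allow_pickle=True);c=z["c"].item();P=cloud(c,z["d"])
a,d=camera("side")
cv2.imwrite("pics/s12.png",cv2.resize(a[140:290,225:410],None,fx=4,fy=4,interpolation=2))
# start button centre from side and scene (initial frames)
for n,(u,v),(u2,v2) in(("side",(255,275),(400,160)),("scene",(376,185),(225,165))):
    c=camera_info(n);off=np.array([230,225] if n=="side" else [335,180])
    print(n,"start",onplane(c,np.array([u,v])/8+off-.44,[0,0,.076],[0,0,1]).round(4),"stop",onplane(c,np.array([u2,v2])/8+off-.44,[0,0,.087],[0,0,1]).round(4))
E
```

```text
nose px 368 ang -61.6
11.4 [ 0.33  0.34 -0.12  2.07  0.07  0.6  -0.84] {'th': np.float64(-46.2), 'r': np.float64(48.3), 'd': np.float64(40.9), 'h': np.float64(115.2), 'tilt': np.float64(7.5)} [-0.71 -0.12  4.55]
side start [[0.5415 0.251  0.076 ]] stop [[0.5368 0.1869 0.087 ]]
scene start [[0.5502 0.2502 0.076 ]] stop [[0.5516 0.181  0.087 ]]
```

View pics/w12.png

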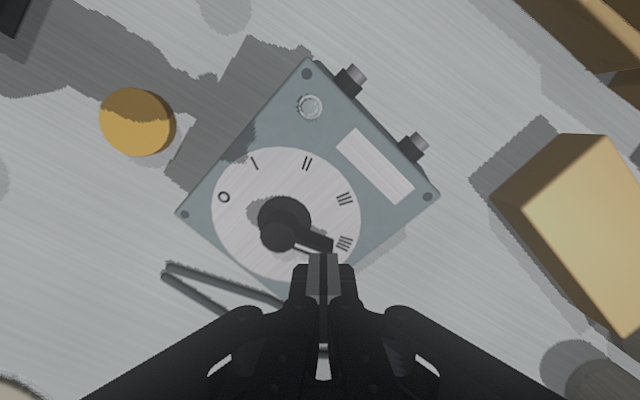

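The nose points squarely at the four strokes, (330,243) toward (343,242). Moving high over to the starter box, tool brought upright.

Request:
send_rows(increments=[[[1, 0, 3, 3, 0.014, 0.06, 0], [1, 0, 9, 5, 0.028, 0.118, 0], [1, 0, 15, 5, 0.028, 0.118, 0], [1, 0, 21, 5, 0.028, 0.118, 0], [1, 0, 26, 5, 0.028, 0.118, 0]]])

```text
t: 12.08
tcp_pos: [0.5221, 0.0734, 0.271]
tcp_rot: [[0.01, 0.533, -0.846], [-0.003, -0.846, -0.533], [-1.0, 0.008, -0.007]]
contact_force: [0.7, -0.2, -0.3]
gripper_width: -0.0002
```

Request:
send_rows(increments=[[[1, 0, 4, 0, 0, 0, 0], [1, 0, 8, 0, 0, 0, 0], [1, 0, 12, 0, 0, 0, 0], [1, 0, 16, 0, 0, 0, 0], [1, 0, 16, 0, 0, 0, 0]]])

```text
t: 12.7
tcp_pos: [0.5213, 0.2374, 0.2706]
tcp_rot: [[0.01, 0.537, -0.843], [-0.001, -0.843, -0.537], [-1.0, 0.006, -0.008]]
contact_force: [-0.0, -0.9, -0.0]
gripper_width: 0.0001
```

Run:
```python
from h import *
from station import *
c=camera_info("wrist");p,d=camera("wrist");s=get_state();print(s["tcp_pos"],s["contact_force"],np.round(s["joints"],2),np.round(s["tcp_rot"],3).tolist())
cv2.imwrite("pics/w13.png",p);np.savez("w13.npz",p=p,d=d,c=c)
```

```text
[0.52153979 0.23493648 0.27052693] [-0.85809483 -0.569795   -0.75549397] [-0.36  0.36 -0.23  1.89  0.11  0.9  -1.65] [[0.01, 0.535, -0.845], [-0.003, -0.845, -0.535], [-1.0, 0.008, -0.007]]
```

View pics/w13.png

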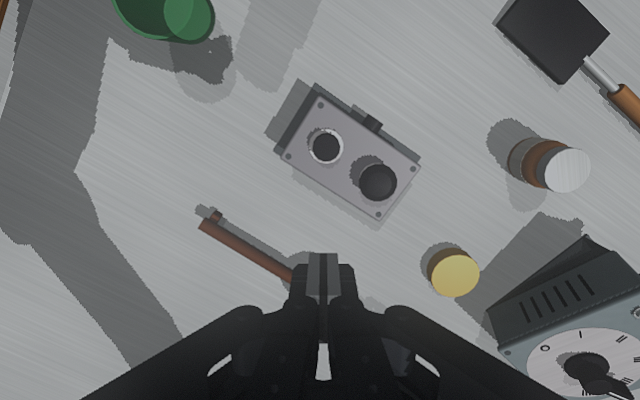

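The start button, the flat one with the light collar, is at (326,147). The mushroom stop is at (378,182). Locating both by dark masks.

Run:
```python
from h import *
from station import *
z=np.load("w13.npz",allow_pickle=True);c=z["c"].item();g=cv2.cvtColor(z["p"],cv2.COLOR_BGR2GRAY);P=cloud(c,z["d"])
m=(g<60).astype(np.uint8);n,L,st,ce=cv2.connectedComponentsWithStats(m)
for nm,(u,v),h in(("start",(326,147),.076),("stop",(378,182),.089)):
    k=L[v,u];print(nm,st[k],ce[k].round(1),onplane(c,ce[k],[0,0,h],[0,0,1]).round(4),"depth med",np.median(P[L==k],0).round(4), "top z",np.percentile(P[L==k][:,2],[10,50,90]).round(4))
l=(P-np.asarray(get_state()["tcp_pos"]));
s=get_state();X=np.asarray(s["tcp_rot"]);t=l@X
f=(abs(t[...,1])<.009)&(t[...,0]>-.05)&(t[...,0]<.0);print("finger tip x",np.percentile(t[f][:,0],[95,99,100]).round(4))
```

```text
start [313 133  26  28 510] [325.1 146.5] [[0.5462 0.2503 0.076 ]] depth med [0.5461 0.2505 0.0761] top z [0.075  0.0761 0.077 ]
stop [     0      0    640    400 205379] [301.3 176.7] [[0.5074 0.2555 0.089 ]] depth med [4.998e-01 2.749e-01 3.000e-04] top z [-0.0009  0.0003  0.0589]
finger tip x [-0.0241 -0.0219 -0.0208]
```

Start top is at (0.546, 0.250, 0.076), which agrees with both fixed cameras and has the right size and height. Descending onto it.

Request:
send_rows(increments=[[[1, 1.2, 0.8, -4, 0, 0, 0], [1, 2.45, 1.54, -8, 0, 0, 0], [1, 2.45, 1.54, -12, 0, 0, 0], [1, 2.45, 1.54, -15.5, 0, 0, 0], [1, 2.45, 1.54, -17, 0, 0, 0]]])

```text
t: 13.38
tcp_pos: [0.5454, 0.2485, 0.0987]
tcp_rot: [[0.007, 0.534, -0.845], [-0.005, -0.845, -0.534], [-1.0, 0.008, -0.003]]
contact_force: [-0.8, 0.2, -0.3]
gripper_width: 0.0
```

Request:
send_rows(increments=[[[1, 0, 0, -2, 0, 0, 0], [1, 0, 0, -3, 0, 0, 0], [1, 0, 0, -4, 0, 0, 0], [1, 0, 0, -4, 0, 0, 0]]])

```text
t: 13.88
tcp_pos: [0.5458, 0.2485, 0.0589]
tcp_rot: [[0.008, 0.534, -0.845], [-0.005, -0.845, -0.534], [-1.0, 0.008, -0.004]]
contact_force: [0.7, -0.7, 2.5]
gripper_width: -0.0001
```

Run:
```python
from station import *
import cv2,numpy as np
a,_=camera("side");s=get_state();print(s["tcp_pos"],np.round(s["contact_force"],2))
cv2.imwrite("pics/s14.png",cv2.resize(a[200:300,210:340],None,fx=6,fy=6,interpolation=2))
```

```text
[0.54580542 0.2484804  0.0591706 ] [-0.21 -1.5   0.37]
```

View pics/s14.png

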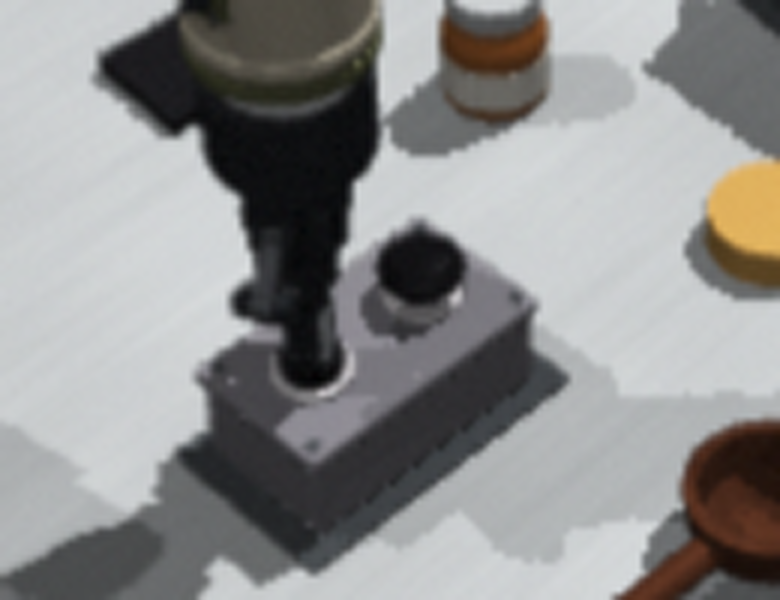

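The finger is over the start button (315,370), clear of the mushroom (420,265). Pressing.

Request:
send_rows(increments=[[[1, 0, 0.1, -0.5, 0, 0, 0], [1, 0, 0.1, -0.9, 0, 0, 0], [1, 0, 0.1, -1.2, 0, 0, 0], [1, 0, 0.1, -1.35, 0, 0, 0], [1, 0, 0.1, -1.35, 0, 0, 0]]])

```text
t: 14.55
tcp_pos: [0.5463, 0.2492, 0.0521]
tcp_rot: [[0.012, 0.534, -0.846], [-0.005, -0.846, -0.534], [-1.0, 0.011, -0.007]]
contact_force: [-16.7, -11.5, 74.5]
gripper_width: -0.0003
```

That reads 74 N, far beyond the button's 6 N, so something is at a hard stop. Backing off to a light press and looking.

Request:
send_rows(increments=[[[1, 0, 0, 0.2, 0, 0, 0], [1, 0, 0, 0.2, 0, 0, 0]]])

```text
t: 14.8
tcp_pos: [0.5465, 0.2492, 0.0555]
tcp_rot: [[0.013, 0.534, -0.846], [-0.004, -0.846, -0.534], [-1.0, 0.011, -0.009]]
contact_force: [-0.6, -2.3, 4.3]
gripper_width: -0.0001
```

Run:
```python
from station import *
import cv2,numpy as np
s=get_state();print(s["tcp_pos"],np.round(s["contact_force"],2),np.round(s["wrist_torque"],2))
a,_=camera("side");b,_=camera("scene");s=get_state();print(s["tcp_pos"],np.round(s["contact_force"],2))
cv2.imwrite("pics/s15.png",np.hstack([cv2.resize(a[220:290,230:310],None,fx=5,fy=5,interpolation=2),cv2.resize(b[170:240,335:415],None,fx=5,fy=5,interpolation=2)]))
```

```text
[0.54649633 0.24919917 0.05545739] [-0.62 -2.3   4.33] [-0.34  0.28 -0.05]
[0.54645994 0.24922487 0.05447107] [-0.28 -1.2   4.83]
```

View pics/s15.png

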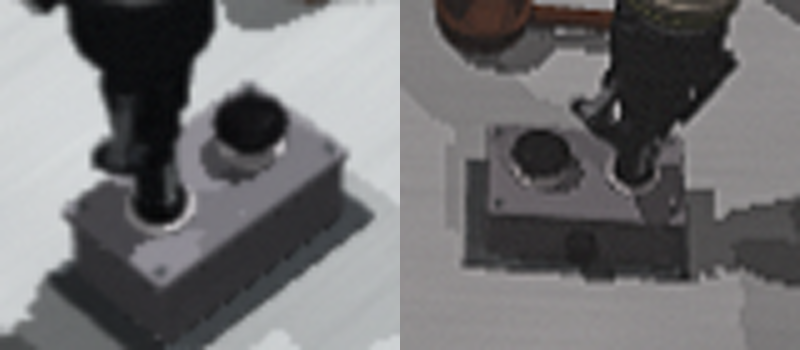

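At z 0.055 it reads 4.3 to 4.8 N, on the button's spring curve. So the earlier reading was the button fully in against its stop, with the tip a few mm longer than I measured. The full press is confirmed. Releasing and going clear.

Request:
send_rows(increments=[[[1, 0, 0, 1, 0, 0, 0], [1, 0, 0, 4, 0, 0, 0], [1, 0, 0, 9, 0, 0, 0], [1, -1, -1, 15, 0, 0, 0], [1, -3, -2, 21, 0, 0, 0]]])

```text
t: 15.52
tcp_pos: [0.5168, 0.2294, 0.2648]
tcp_rot: [[0.012, 0.534, -0.846], [-0.004, -0.846, -0.534], [-1.0, 0.01, -0.008]]
contact_force: [0.8, 0.4, 0.2]
gripper_width: 0.0002
```

Request:
send_rows(increments=[[[1, -1, -5, 4, 0, 0, 0], [1, -1, -10, 6, 0, 0, 0], [1, -1, -13, 6, 0, 0, 0], [1, -1, -13, 6, 0, 0, 0], [1, -1, -13, 6, 0, 0, 0]]])

```text
t: 16.15
tcp_pos: [0.5067, 0.1004, 0.3247]
tcp_rot: [[0.012, 0.534, -0.845], [-0.004, -0.845, -0.534], [-1.0, 0.01, -0.008]]
contact_force: [-1.1, 0.2, 0.3]
gripper_width: 0.0001
```

```bash
python3 look.py w16
python3 - <<'E'
from h import *
from station import *
b,d=camera("scene");a,_=camera("side");cv2.imwrite("pics/s16.png",b);cv2.imwrite("pics/s16b.png",a)
s=get_state();c=camera_info("wrist");p,dd=camera("wrist");P=cloud(c,dd)
m=(abs(P[...,0]-.546)<.008)&(abs(P[...,1]-.2503)<.008)&(P[...,2]>.05)&(P[...,2]<.1);print("start top z",np.median(P[m][:,2]) if m.any() else None,m.sum())
for n,im in(("scene",b),("side",a)):
    z=np.load(n+"0.npz")["p"];df=cv2.absdiff(z,im).max(2)
    cv2.imwrite(f"pics/df_{n}.png",(df>45).astype(np.uint8)*255)
E
```

```text
nose px 174 ang -63.9
16.2 [-0.14  0.23 -0.21  1.93  0.07  0.98 -1.39] {'th': np.float64(-46.7), 'r': np.float64(-187.5), 'd': np.float64(200.5), 'h': np.float64(232.3), 'tilt': np.float64(14.3)} [-0.06  0.52 -0.74]
start top z 0.07602344567865538 214
```

View pics/w16.png

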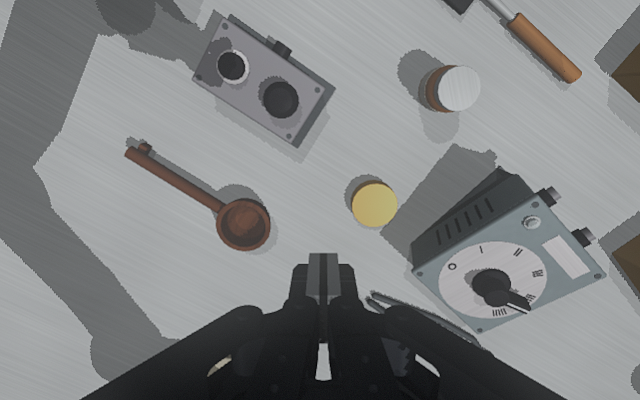

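View pics/s16b.png

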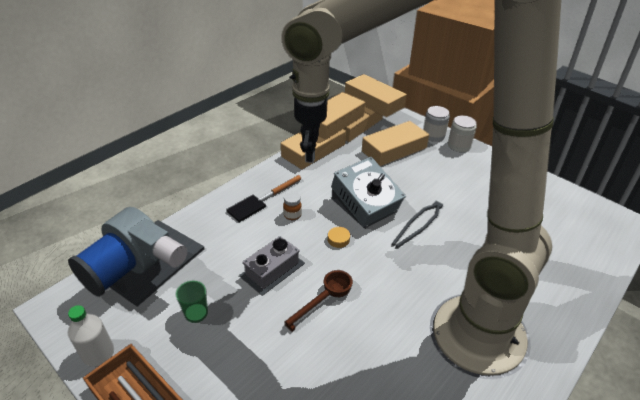

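View pics/s16.png

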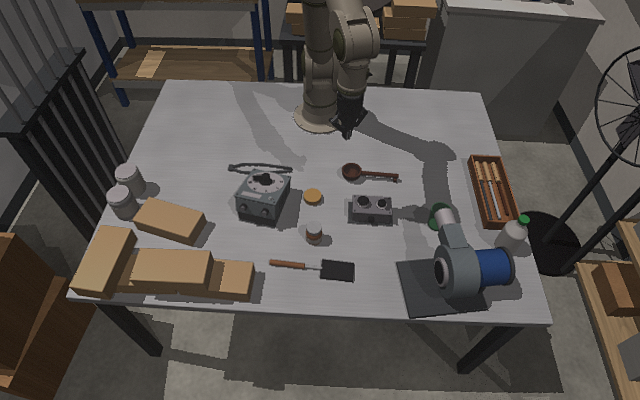

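The wrist view shows the nose at the four strokes, measured at about -64° (step four is -67.5°, the next click -112.5°). The start top is back at z 0.0760, the bystanders are where they stood, and the robot is clear. Handing in.

```bash
python3 -c "
from station import *
print(hand_in())"
```

```text
the job is handed in; nothing more can be done
None
```

I pushed the speed selector from step two through step three to step four, pressed the start button fully in and let it back out. I then moved the robot clear and handed the job in at about 16 s. No verdict was reported.

**Last checks:**
- **Selector:** the nose points at the four-stroke mark. The depth check gave about -64° against -67.5° for step four, from a small, oblique patch of pixels. Force readings while pushing stayed around 3 N.
- **Start button:** its top is back at 0.0760 m, which is fully out.
- **Stop button and bench things:** the fingers stayed clear of the stop button. By eye, the bench things stand where they were in both fixed camera views; I did not measure them.
- **Robot:** it is well above everything, and the force reading is only noise.

**What disagreed or went less well:**
- **Fingertip position:** the interface text puts the closed fingertips 11 mm ahead of the tool point. All three cameras put them about 24 mm behind it, so my first push passed over the nose without touching it. I used the camera value from then on.
- **Button press force:** the tip was actually about 6 mm longer than I measured, so the press ended against the button's hard stop at 74 N for a moment. That is under the 120 N wrist limit, but far more than the 6 N needed. Backing off showed about 4.3 to 4.8 N, which fits the button's spring.

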